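Clamp a glued stone sample in the ratchet press

ROBOT

A 6-joint arm with a two-finger parallel gripper is mounted at the origin on the work surface. World frame = base frame: x ahead of the robot, y to its left, z up, the work surface at z = 0. Lengths are in m, angles in degrees, forces in N, time in s.
With the tool pointing down it reaches from about 0.275 to 1 m from the base axis. Payload 8.4 kg.
Tool frame: the origin (TCP) lies at the very end of the fingers, on their centre line; the grasp point (between the pads) lies 19 mm behind it (r.pinch_z is the distance from the TCP to the grasp point, in m); z points along the fingers, y is the line along which they close (so a half turn about z gives the same grasp; the last joint's range is limited). The gripper opens to 85 mm and grips with 20 to 120 N. Pads are 22 mm wide; open, the fingers measure 114 mm over their backs; the gripper's body (76 mm by 85 mm) begins 54 mm behind the grasp point. The pads swing forward as they close: fully open they stand 13 mm farther back than shut.
Start: joints at [-76.799, 20.225, 93.587, -0, 66.188, -0.138], TCP at [0.144, -0.608, 0.231] pointing down, gripper open.
Joint ranges: [-150.9, 150.9], [-52.94, 120.26], [3.33, 152.33], [-74.26, 254.26], [0, 154.13], [-172.89, 172.89]. Speed limits (degrees/s): [127.2, 127.2, 159.86, 180, 180, 180].

INTERFACE

Orientations are given as a 3x3 rotation matrix whose columns are the frame's x, y, z axes.
In Python, from workcell import r, viewer, job gives the robot as it stands.
- The arm moves only by the tool drive_tool, never from a script. Its argument "deltas" is a list of rows, each an object of numbers: "dx", "dy", "dz": the shift along the tool's x, y, z in cm; "roll": the turn about the tool's z in degrees. A call has 1 to 8 rows; each row shifts and turns the commanded pose from where the row before left it, along the tool's axes as they then stand; what a row does not reach is not made up. A row lasts 1/8 s, in which the tool goes at most 62.5 mm and 10.7 degrees, less where a joint would pass 70% of its speed; a pose out of reach is approached as far as the arm can. A call with a gripper value outside its range is refused whole. "jaw" is the opening, from 0 (shut) to 1 (fully open), set as the call begins (left out, the last holds). The fingers move at their own pace and stop on an object; the grip force is fixed at half the most. Time passes only in rows, so rows that do not move let the fingers close. It gives the time, the measured TCP pose, the force, the opening and the grip force at its end, in the units of the state.
- r.observe(): the state, without advancing time (a new reading comes with each control period).
- viewer.snapshot(name): name is "scene" or "top" or "wrist"; returns a dict with "image" (384x512x3 uint8, red, green, blue), "fx", "fy", "cx", "cy" (pixels), "pose" (4x4, takes a point from camera to world coordinates). Camera axes: x right, y down, z forward; pixel columns grow to the right and rows downward; lengths in m; the calibration is good to about 2 mm. A picture is of the moment at which its call begins. There is no depth.
- job.sign_off(): hands the job in; it is judged then, once.
Trained networks look in a picture, given as the dict that the camera call returned (one of the last four; its "shot" number tells which), for a name from the list of things; names that differ only in an ending like _2 or _b are one class to them, and where a whole thing is asked for, a point or a joint stands for the part that bears it (a point fixed in the world has none). Each returns a list of dicts, best first, with "score" (0 to 1); they miss things now and then, are a little off and sometimes report something else, mostly with a low value. They report only what shows in the picture. A call takes as long as a camera call.
- viewer.spot_in(picture, label): "rect" ([centre column, centre row, width, height] in pixels, round what is visible of it).
- viewer.outline_of(picture, label): "mask" (384x512 bool, what is visible of it) and "rect" ([centre column, centre row, width, height] in pixels, round what is visible of it).
The state is a dict: "t": time; "joint_positions": joint angles; "dq": joint speeds; "joint_efforts": joint torques, N m; "tcp_pos": TCP position; "tcp_rot": TCP orientation; "force": force on the tool from outside, world axes, zero at the start; "moment": the same for the moment, N m; "finger_gap": finger opening in m; "gripper_force": force on a finger pad.
Only numpy, scipy, OpenCV 4.12 (cv2) and the standard library are available. Lean on these libraries where they do the work, as an engineer would, in place of code of your own. Each camera call takes 0.05 s, during which the arm holds its last target. There are 200 camera calls.

TASK

The glued stone sample is lying in the green bench press, but the press's ratchet is still set to undo. Flip the small red direction lever on the ratchet right over to tighten, then swing the long red handle back and forth to wind the platen down until it clamps the sample firmly: stop when the handle resists with about 12 newtons at the middle of its grip, because much more would crack the stone. Then let go of the press, with the lever still set to tighten, and leave the things lying around it alone.

Things in the scene. Friction and masses are not known exactly. Their poses are not given: they have to be found in the camera images.
- press: green bench glue press, fixed to the table: bed plate 220 x 300 x 20 mm; two upright steel columns 25 mm thick, 120 mm either side of the screw, their tops 205 mm over the table; crossbeam 60 mm deep, top at 174 mm. On the beam lies a flat ratchet with a long radial handle. Origin on the screw's axis at table height, y axis along the line of the columns, -x the side of the handle
- screw_axis (a point): point on the screw's upright axis at the mid-height of the handle (190 mm over the table). The dark splined screw, 20 mm thick, stands up through the ratchet wheel (steel, 18 teeth, 66 mm across) to 240 mm over the table. Clockwise from above lowers the platen, 8 mm a turn, so the job takes several strokes. Driving the wheel with the platen in the air takes 1.1 N m: 5 to 6 N at the grip's middle
- handle_grip (a point): middle of the round red grip, on its centre line, 200 mm from the screw axis. The handle is level, 190 mm over the table; the grip is 28 mm thick and 100 mm long (150 to 250 mm from the axis) with black collars 33 mm thick at its ends; inward of it the steel shank is 24 mm wide and 14 mm tall. Nothing of the press lies within 60 mm below the grip. Fingers loosely astride it can swing it
- handle (a joint): angle of the handle about the screw, rad, growing clockwise seen from above; 0 is square to the line of the columns, towards the robot; it stops at -1.3 and +1.3. Against the ratchet's driving direction it clicks over the teeth with up to 0.7 N m; in the driving direction it turns wheel and screw, after up to 20 degrees lost until a tooth is caught. Its own friction is 0.3 N m
- reverser_tab (a point): centre of the top of the upright thumb tab on the red direction lever that lies on the ratchet. The tab is 10 mm wide across the handle, 14 mm long along it, 20 mm tall; its top is 225 mm over the table, its foot (the lever arm) at 205 mm. The lever turns about an upright pin on the handle's centre line 60 mm from the screw; the tab is 45 mm further out and travels 30 mm sideways
- reverser (a joint): angle of the direction lever about its pin, rad, growing clockwise seen from above, from stop to stop -0.34 to 0.34. Fully negative: drives counter-clockwise (undoes); fully positive: drives clockwise (tightens); near the middle it drives neither way. It stays where it is put; 2 to 3 N at the tab move it. Under it a sprung pawl rocks with it and clicks as the handle swings back
- platen: dark steel platen, 130 x 170 x 14 mm, under a yoke with a hard rubber pad between, driven straight down by the screw; origin at the centre of its underside. Once it touches the sample, the pull at the grip's middle rises from 5 to 6 N by about 40 N per rad of handle: about 1000 N of clamp force at 12 N of pull, 2200 N at 19 N, where the stone cracks. When let go the screw holds 600 N or more of it
- sample: glued sample board, plywood with a grey stone tile, 120 x 150 mm, lying in the bed's recess under the platen, not movable; its top is 3.3 to 5 mm below the platen at the start, which differs each time: find it by feel. Origin at the centre of its underside, hidden in the bed
- glue_bottle: white bottle with an orange cap, 56 mm across and 140 mm tall, standing on the table; origin at the centre of its foot; leave it alone
- tile_stack: stack of three tile and wood samples stuck together, 90 x 90 mm, 31 mm high, on the table; origin at the centre of its underside; leave it alone
- tape_roll: yellow ring-shaped roll of tape, 90 mm across and 24 mm high, lying flat on the table; origin at the centre of its underside; leave it alone

How it is judged (in metres and radians):
On the way, in this order (a step that is already met when the one before it is completed fails the run):
1. the direction lever has been flipped to tighten while the platen is still clear of the sample (value of joint reverser above 0.15 rad and contact force between platen and sample below 1 N), for 0.2 s.
2. the platen has come down onto the sample (contact force between platen and sample above 20 N), for 0.1 s.
At the end, for the whole second after the job is handed in: The platen, at rest (under 2 mm/s), clamps the sample with more than 200 N (and never had more than 2200 N on it), the direction lever is on the tighten side (above +0.15 rad), and nothing else has been disturbed (contact force between platen and sample above 200 N and value of joint reverser above 0.15 rad and linear speed of platen below 0.002 m/s); the robot touches nothing.
It fails at once if the sample is overtightened: more than 2200 N between platen and sample (contact force between platen and sample above 2200 N).
It fails at once if the glue bottle is moved by more than 15 mm (distance of glue_bottle from where it was at the start of the episode above 0.015 m).
It fails at once if the tile stack is moved by more than 15 mm (distance of tile_stack from where it was at the start of the episode above 0.015 m).
It fails at once if the tape roll is moved by more than 15 mm (distance of tape_roll from where it was at the start of the episode above 0.015 m).
It also fails if it takes over 72 s, if anything falls off the work surface, if the arm or the gripper's body presses on something with over 40 N, if the wrist force passes 120 N, or if a joint passes its speed limit or range.

## Working session

There is one attempt and no reset: what is moved stays moved. The work goes in short steps, Python scripts to look and compute and a tool call to move; the robot and the scene stay as the last step left them, time stands still between calls to the robot, and variables do not carry over. Pictures are saved under pics/ and viewed, at most 10 in all, crops included, and the job is handed in when it is done.

Besides the shell and the picture viewer there is one more tool, called after "Request:" by a JSON object that holds its "name" and its "arguments". drive_tool: Moves the arm, as the interface text tells. Its arguments: {"type":"object","properties":{"deltas":{"type":"array"},"jaw":{"type":"number"}},"required":["deltas"]}

```bash
mkdir -p pics
cat > h.py <<'E'
import numpy as np, cv2
from workcell import r, viewer, job
def ray(p,u,v,z):
    T=np.array(p["pose"]); d=T[:3,:3]@np.array([(u-p["cx"])/p["fx"],(v-p["cy"])/p["fy"],1]); o=T[:3,3]
    return o+d*(z-o[2])/d[2]
def proj(p,X):
    T=np.array(p["pose"]); c=T[:3,:3].T@(np.array(X)-T[:3,3]); return [p["fx"]*c[0]/c[2]+p["cx"],p["fy"]*c[1]/c[2]+p["cy"]]
def save(p,n): cv2.imwrite("pics/"+n,p["image"][:,:,::-1])
E
python3 - <<'E'
from h import *
import h
ims=[]
for c in ("scene","top"):
    p=viewer.snapshot(c); ims.append(p["image"])
    print(c,np.round(p["pose"],3).tolist(),p["fx"])
    for l,z in (("handle_grip",.19),("reverser_tab",.225),("press",.1),("reverser",.21),("glue_bottle",.07),("tile_stack",.03),("tape_roll",.02)):
        for d in viewer.spot_in(p,l)[:1]: print(l,round(d["score"],2),np.round(d["rect"]),np.round(ray(p,*d["rect"][:2],z),3))
cv2.imwrite("pics/a.png",cv2.resize(np.hstack([ims[1]]),(768,576))[:,:,::-1])
cv2.imwrite("pics/b.png",cv2.resize(ims[0],(768,576))[:,:,::-1])
s=r.observe(); print(s["t"],np.round(s["tcp_rot"],2).tolist(),s["tcp_pos"],s["force"])
E
```

```text
scene [[0.004, 0.692, -0.722, 1.67], [1.0, -0.009, -0.002, -0.008], [-0.008, -0.722, -0.692, 1.199], [0.0, 0.0, 0.0, 1.0]] 483.85610469346693
handle_grip 0.68 [255. 191.  32.  76.] [0.587 0.014 0.19 ]
reverser_tab 0.52 [255. 194.  10.  28.] [0.634 0.015 0.225]
press 0.79 [253. 226. 111. 133.] [0.646 0.009 0.1  ]
glue_bottle 0.81 [354. 217.  28.  37.] [0.582 0.335 0.07 ]
tile_stack 0.61 [133. 212.  35.  26.] [ 0.514 -0.398  0.03 ]
tape_roll 0.57 [131. 254.  28.  26.] [ 0.691 -0.376  0.02 ]
top [[-0.001, -0.977, 0.212, 0.33], [-1.0, -0.0, -0.007, -0.008], [0.007, -0.212, -0.977, 1.232], [0.0, 0.0, 0.0, 1.0]] 397.7999504051309
handle_grip 0.6 [239. 191.  38. 106.] [0.561 0.02  0.19 ]
reverser_tab 0.63 [243. 173.  15.  27.] [0.601 0.008 0.225]
press 0.64 [246. 182. 103. 116.] [0.607 0.003 0.1  ]
reverser 0.56 [243. 171.  11.  31.] [0.61  0.009 0.21 ]
glue_bottle 0.71 [138. 201.  26.  24.] [0.557 0.324 0.07 ]
tile_stack 0.95 [380. 227.  34.  35.] [ 0.484 -0.406  0.03 ]
0.8 [[0.97, 0.23, -0.0], [0.23, -0.97, -0.0], [-0.0, 0.0, -1.0]] [ 0.14419207 -0.60814333  0.23131491] [ 0.56001595 -0.12823632 -0.0831119 ]
```

View pics/a.png

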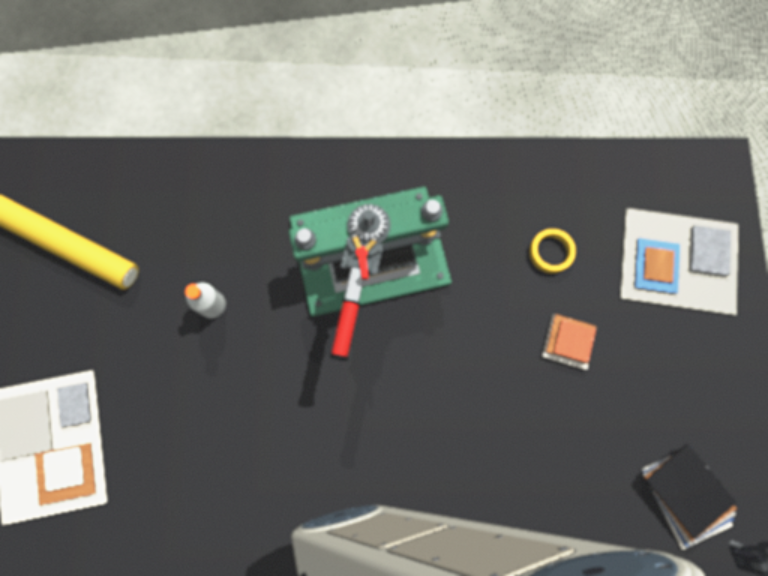

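View pics/b.png

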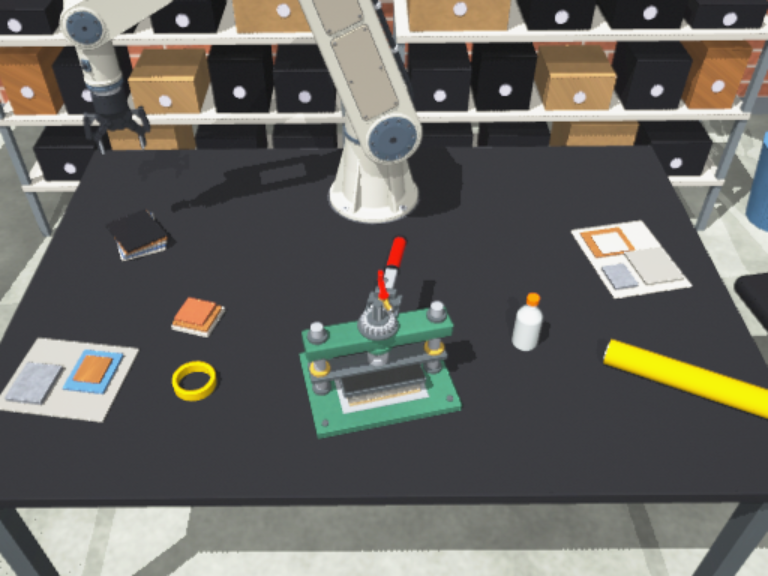

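Run:
```python
from h import *
p=viewer.snapshot("top"); save(p,"c0.png")
im=p["image"]
cL=ray(p,304/1.5,235/1.5,.205);cR=ray(p,432/1.5,206/1.5,.205)
print("cols",cL,cR,np.linalg.norm(cL-cR),"mid",(cL+cR)/2)
print("screw top",ray(p,369/1.5,221/1.5,.24))
h=im.astype(int); red=((h[...,0]>120)&(h[...,1]<60)&(h[...,2]<60)).astype(np.uint8)
n,l,s,c=cv2.connectedComponentsWithStats(red)
for i in range(1,n):
    if s[i,4]>30:
        y,x=np.where(l==i); (cx,cy),wh,a=cv2.minAreaRect(np.c_[x,y].astype(np.float32)); print(s[i],cx,cy,wh,a)
        print("  z.19",ray(p,cx,cy,.19),"z.215",ray(p,cx,cy,.215)); b=cv2.boxPoints(((cx,cy),wh,a)); print([np.round(ray(p,*q,.19),3)[:2].tolist() for q in b])
crop=im[115:255,190:310]; cv2.imwrite("pics/c.png",cv2.resize(crop,None,fx=4.2,fy=4.2,interpolation=cv2.INTER_CUBIC)[:,:,::-1])
```

```text
cols [0.65132882 0.1179102  0.205     ] [ 0.70655896 -0.11313096  0.205     ] 0.23755080167984652 mid [0.67894389 0.00238962 0.205     ]
screw top [0.6659838  0.00097491 0.24      ]
[221 201  12  36  82] 226.15383911132812 218.23077392578125 (4.706787109375, 36.08536911010742) 11.309932708740234
  z.19 [0.48630525 0.0534448  0.19      ] z.215 [0.48256074 0.05196887 0.215     ]
[[0.441, 0.068], [0.535, 0.051], [0.533, 0.038], [0.438, 0.056]]
[227 219   9  19  38] 232.2305450439453 228.4785614013672 (3.5726842880249023, 19.675655364990234) 21.250505447387695
  z.19 [0.45912733 0.03713358 0.19      ] z.215 [0.45603472 0.0360489  0.215     ]
[[0.437, 0.051], [0.485, 0.032], [0.482, 0.024], [0.433, 0.042]]
```

View pics/c.png

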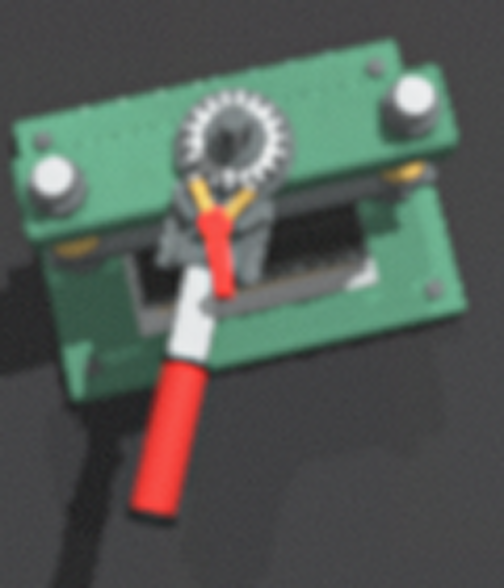

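Run:
```python
from h import *
p=viewer.snapshot("top")
f=lambda x,y,z: np.round(ray(p,190+x/4.2-.4,115+y/4.2-.4,z),4)
a=f(53,177,.205);b=f(412,97,.205);print(a,b,np.linalg.norm(a-b),(a+b)/2)
print("screw",f(235,137,.24),"wheel",f(234,142,.205))
g1=f(187,363,.2);g2=f(155,512,.19);print(g1,g2,np.linalg.norm(g1-g2))
print("tab",f(225,284,.225),"pin",f(213,219,.21))
v=f(172,440,.195)-(a+b)/2; print("grip",f(172,440,.195),np.hypot(*v[:2]),np.degrees(np.arctan2(v[1],-v[0])))
d=a-b; print("press yaw",np.degrees(np.arctan2(-d[0],d[1])))
```

```text
[0.6511 0.1191 0.205 ] [ 0.7055 -0.1123  0.205 ] 0.2377084769207863 [0.6783 0.0034 0.205 ]
screw [0.6663 0.0021 0.24  ] wheel [0.6748 0.0031 0.205 ]
[0.5307 0.0324 0.2   ] [0.4381 0.0519 0.19  ] 0.09515781628431787
tab [0.5757 0.0083 0.225 ] pin [0.6218 0.0163 0.21  ]
grip [0.4826 0.0416 0.195 ] 0.19939340510658826 11.0450674740517
press yaw 13.229478670536468
```

Request:
{"name": "drive_tool", "arguments": {"deltas": [{"dz": -2,"roll": 8.2},{"dz": -2,"roll": 8.2},{"dz": -2,"roll": 8.2},{"dx": 2.5,"dy": -5.45},{"dx": 2.5,"dy": -5.45},{"dx": 2.5,"dy": -5.45},{"dx": 2.5,"dy": -5.45},{"dx": 2.5,"dy": -5.45}], "jaw": 0}}

```text
invalid input at $.deltas[0]: expected keys dx, dy, dz, roll
```

Request:
{"name": "drive_tool", "arguments": {"deltas": [{"dx": 2.5,"dy": -5.45},{"dx": 2.5,"dy": -5.45},{"dx": 2.5,"dy": -5.45},{"dx": 2.5,"dy": -5.45},{"dx": 2.5,"dy": -5.45},{"dx": 2.5,"dy": -5.45},{"dx": 2.5,"dy": -5.45},{}]}}

```text
invalid input at $.deltas[0]: expected keys dx, dy, dz, roll
```

Run:
```python
from h import *
p=viewer.snapshot("wrist"); s=r.observe()
save(p,"d.png"); print(np.round(p["pose"],3).tolist(),s["tcp_pos"],np.round(s["tcp_rot"],3).tolist(),s["force"],s["finger_gap"],s["joint_positions"],s["t"])
T=[.5725,.0084,.225]
print(proj(p,T),proj(p,[.676,.003,.24]),proj(p,[.48,.0422,.204]))
for l in("reverser_tab","handle_grip","reverser"):
  for d in viewer.spot_in(p,l)[:2]: print(l,d["score"],d["rect"],ray(p,*d["rect"][:2],.215))
```

```text
[[0.232, -0.924, -0.305, 0.222], [-0.973, -0.221, -0.072, -0.59], [-0.0, 0.313, -0.95, 0.376], [0.0, 0.0, 0.0, 1.0]] [ 0.14420169 -0.60814016  0.23128703] [[0.973, 0.231, -0.0], [0.231, -0.973, -0.0], [-0.0, 0.0, -1.0]] [-0.18355439  0.11406072  0.37214542] 0.08534727796383165 [-7.67977910e+01  2.02248949e+01  9.35868675e+01 -3.12425553e-04
  6.61881855e+01 -1.37591473e-01] 0.95
[np.float64(22163.98406767778), np.float64(22222.41250053564)] [np.float64(3090.664609416951), np.float64(3761.3346708252884)] [np.float64(-4328.189077200842), np.float64(-3376.418618562871)]
```

View pics/d.png

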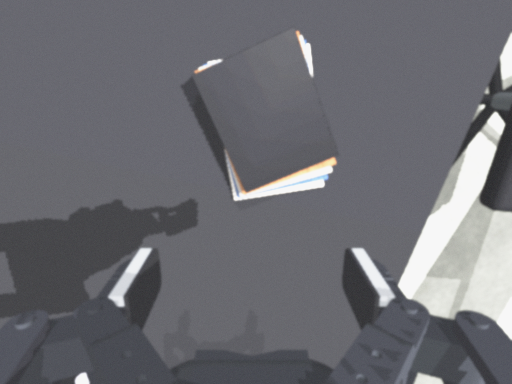

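Picture shows only the books under the start pose (the move was refused, so all four keys are needed). Resending.

Request:
{"name": "drive_tool", "arguments": {"deltas": [{"dx": 0,"dy": 0,"dz": -2,"roll": 8.2},{"dx": 0,"dy": 0,"dz": -2,"roll": 8.2},{"dx": 0,"dy": 0,"dz": -2,"roll": 8.2},{"dx": 2.5,"dy": -5.45,"dz": 0,"roll": 0},{"dx": 2.5,"dy": -5.45,"dz": 0,"roll": 0},{"dx": 2.5,"dy": -5.45,"dz": 0,"roll": 0},{"dx": 2.5,"dy": -5.45,"dz": 0,"roll": 0},{"dx": 2.5,"dy": -5.45,"dz": 0,"roll": 0}], "jaw": 0}}

```text
t: 2.1
tcp_pos: [0.3209, -0.3637, 0.2915]
tcp_rot: [[0.981, -0.196, 0.001], [-0.196, -0.981, -0.0], [0.001, 0.0, -1.0]]
force: [0.9, -0.8, -0.2]
finger_gap: 0.0003
gripper_force: 0.0
```

Request:
{"name": "drive_tool", "arguments": {"deltas": [{"dx": 2.5,"dy": -5.45,"dz": 0,"roll": 0},{"dx": 2.5,"dy": -5.45,"dz": 0,"roll": 0},{"dx": 2.5,"dy": -5.45,"dz": 0,"roll": 0},{"dx": 2.5,"dy": -5.45,"dz": 0,"roll": 0},{"dx": 2.5,"dy": -5.45,"dz": 0,"roll": 0},{"dx": 2.5,"dy": -5.45,"dz": 0,"roll": 0},{"dx": 2.5,"dy": -5.45,"dz": 0,"roll": 0},{"dx": 0,"dy": 0,"dz": 0,"roll": 0}]}}

```text
t: 3.1
tcp_pos: [0.568, -0.0221, 0.2911]
tcp_rot: [[0.982, -0.191, 0.001], [-0.191, -0.982, 0.001], [0.0, -0.001, -1.0]]
force: [-0.8, -0.3, -0.2]
finger_gap: 0.0001
gripper_force: 0.0
```

```bash
cat > w.py <<'E'
from h import *
import sys
p=viewer.snapshot("wrist"); s=r.observe()
save(p,sys.argv[1]); print(s["tcp_pos"],np.round(s["tcp_rot"],3).tolist(),s["force"],s["finger_gap"],np.round(s["joint_positions"],1),s["t"])
T=[.5725,.0084,.225]
print(proj(p,T),proj(p,[.676,.003,.24]),proj(p,[.48,.0422,.204]))
for l in("reverser_tab","handle_grip","reverser"):
  for d in viewer.spot_in(p,l)[:2]: print(l,d["score"],d["rect"],ray(p,*d["rect"][:2],.215))
E
python3 w.py e.png
```

```text
[ 0.56664159 -0.02381871  0.29090429] [[0.981, -0.192, -0.001], [-0.192, -0.981, -0.0], [-0.001, 0.0, -1.0]] [-0.7281429   0.62747904  0.12533536] -0.0001076043401431207 [-2.6 12.1 96.9 -0.  71.1 98.5] 3.15
[np.float64(207.28293194326642), np.float64(203.5657679077334)] [np.float64(170.4234855715342), np.float64(42.95935638823107)] [np.float64(197.33634730714792), np.float64(299.4396799420114)]
reverser_tab 0.76 [187.8, 146.8, 59.7, 125.8] [0.61306834 0.01412377 0.215     ]
handle_grip 0.89 [187.1, 146.8, 110.9, 293.7] [0.61316131 0.01460588 0.215     ]
handle_grip 0.22 [195.2, 145.6, 370.3, 291.2] [0.61290998 0.00882033 0.215     ]
reverser 0.73 [184.1, 146.1, 64.8, 117.4] [0.61404001 0.01654592 0.215     ]
reverser 0.35 [199.3, 144.9, 373.2, 289.8] [0.61284651 0.0058816  0.215     ]
```

View pics/e.png

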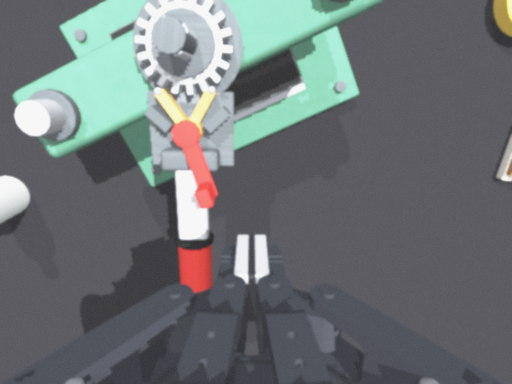

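The picture shows the tab top at (207,196), about 4 mm from the prediction (207,203), and the closed fingers at (252,255) clear to its -y side. Descend beside it and push.

Request:
{"name": "drive_tool", "arguments": {"deltas": [{"dx": 0.2,"dy": 0,"dz": 3,"roll": 0},{"dx": 0.2,"dy": 0,"dz": 3,"roll": 0},{"dx": 0.1,"dy": 0,"dz": 1.9,"roll": 0},{"dx": 0,"dy": -0.6,"dz": 0,"roll": 0},{"dx": 0,"dy": -0.6,"dz": 0,"roll": 0},{"dx": 0,"dy": -0.6,"dz": 0,"roll": 0}]}}

```text
t: 4.05
tcp_pos: [0.5751, -0.0085, 0.2135]
tcp_rot: [[0.981, -0.196, 0.002], [-0.196, -0.981, -0.0], [0.002, -0.0, -1.0]]
force: [-1.6, -1.7, 0.5]
finger_gap: -0.0003
gripper_force: 1.0
```

Request:
{"name": "drive_tool", "arguments": {"deltas": [{"dx": 0,"dy": -0.6,"dz": 0,"roll": 0},{"dx": 0,"dy": -0.6,"dz": 0,"roll": 0},{"dx": 0,"dy": -0.6,"dz": 0,"roll": 0},{"dx": 0,"dy": 0,"dz": 0,"roll": 0}]}}

```text
t: 4.55
tcp_pos: [0.5782, 0.0096, 0.2123]
tcp_rot: [[0.981, -0.195, 0.0], [-0.195, -0.981, 0.0], [0.0, -0.0, -1.0]]
force: [-0.4, 0.3, -0.1]
finger_gap: 0.0001
gripper_force: 0.1
```

Request:
{"name": "drive_tool", "arguments": {"deltas": [{"dx": 0,"dy": -0.6,"dz": 0,"roll": 0},{"dx": 0,"dy": -0.4,"dz": 0,"roll": 0},{"dx": 0,"dy": 0,"dz": 0,"roll": 0}]}}

```text
t: 4.92
tcp_pos: [0.5804, 0.0191, 0.2123]
tcp_rot: [[0.981, -0.195, 0.001], [-0.195, -0.981, 0.0], [0.001, -0.0, -1.0]]
force: [0.6, -1.7, -0.1]
finger_gap: -0.0001
gripper_force: 0.8
```

Request:
{"name": "drive_tool", "arguments": {"deltas": [{"dx": 0,"dy": -0.4,"dz": 0,"roll": 0},{"dx": 0,"dy": 0,"dz": 0,"roll": 0}]}}

```text
t: 5.18
tcp_pos: [0.5809, 0.023, 0.2124]
tcp_rot: [[0.981, -0.195, 0.0], [-0.195, -0.981, 0.0], [0.0, -0.0, -1.0]]
force: [0.3, -1.4, 0.1]
finger_gap: -0.0003
gripper_force: 0.7
```

```bash
python3 w.py f.png
```

```text
[0.58079186 0.02300589 0.21229628] [[0.981, -0.195, -0.0], [-0.195, -0.981, 0.0], [-0.0, -0.0, -1.0]] [ 0.41885748 -1.17884303  0.2445869 ] -0.00023341929538324825 [  2.1  17.5 100.2   0.   62.4 103.4] 5.225
[np.float64(283.7111867345144), np.float64(271.04287534897793)] [np.float64(253.55503262610478), np.float64(28.29201636644811)] [np.float64(251.68716992389062), np.float64(384.97725683641534)]
reverser_tab 0.91 [244.0, 183.9, 96.3, 184.2] [0.61590894 0.01911639 0.215     ]
handle_grip 0.56 [251.3, 179.1, 167.1, 354.0] [0.61754841 0.01531141 0.215     ]
reverser 0.71 [243.3, 184.7, 96.6, 173.9] [0.61558733 0.01951685 0.215     ]
reverser 0.49 [250.7, 176.9, 158.3, 353.8] [0.61864873 0.01537846 0.215     ]
```

View pics/f.png

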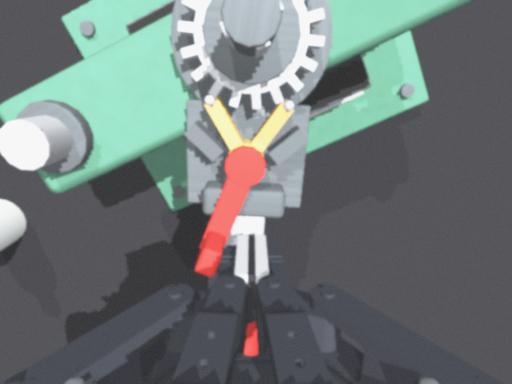

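The lever now points from pin (245,165) to tab (207,268), about 20° to the +y side, i.e. about at the tighten stop. A little more to be sure, then retreat up.

Request:
{"name": "drive_tool", "arguments": {"deltas": [{"dx": 0,"dy": -0.3,"dz": 0,"roll": 0},{"dx": 0,"dy": 0,"dz": 0,"roll": 0}]}}

```text
t: 5.62
tcp_pos: [0.5815, 0.0258, 0.2123]
tcp_rot: [[0.981, -0.195, 0.0], [-0.195, -0.981, -0.0], [0.0, 0.0, -1.0]]
force: [0.7, -2.2, -0.2]
finger_gap: 0.0
gripper_force: 1.2
```

Request:
{"name": "drive_tool", "arguments": {"deltas": [{"dx": 0,"dy": 0.8,"dz": 0,"roll": 0},{"dx": 0,"dy": 0,"dz": -4,"roll": 0},{"dx": -3,"dy": 0,"dz": -4,"roll": 0},{"dx": -4,"dy": 0,"dz": 0,"roll": 0},{"dx": 0,"dy": 0,"dz": 0,"roll": 0}], "jaw": 1}}

```text
t: 6.25
tcp_pos: [0.5089, 0.0318, 0.2928]
tcp_rot: [[0.981, -0.195, -0.0], [-0.195, -0.981, 0.001], [-0.001, -0.001, -1.0]]
force: [0.6, 0.1, -0.7]
finger_gap: 0.0851
gripper_force: 0.0
```

```bash
python3 w.py g.png
```

```text
[0.51039032 0.03166919 0.29265449] [[0.981, -0.195, 0.001], [-0.195, -0.981, 0.001], [0.0, -0.001, -1.0]] [-0.56515161 -0.04380363 -0.27084537] 0.08511313627428939 [  3.4   6.7 103.2   0.   70.1 104.6] 6.3
[np.float64(267.24698478945106), np.float64(104.14109187867821)] [np.float64(242.5349601186145), np.float64(-105.45028722980666)] [np.float64(245.14652323930605), np.float64(227.04035331615682)]
reverser_tab 0.78 [232.6, 53.2, 71.2, 106.4] [0.60750348 0.02434988 0.215     ]
reverser_tab 0.75 [265.6, 41.1, 158.1, 81.7] [0.61040891 0.00215427 0.215     ]
handle_grip 0.81 [237.1, 141.5, 91.2, 279.0] [0.55085579 0.03335681 0.215     ]
reverser 0.57 [229.9, 53.4, 71.6, 106.8] [0.60772403 0.02608695 0.215     ]
```

View pics/g.png

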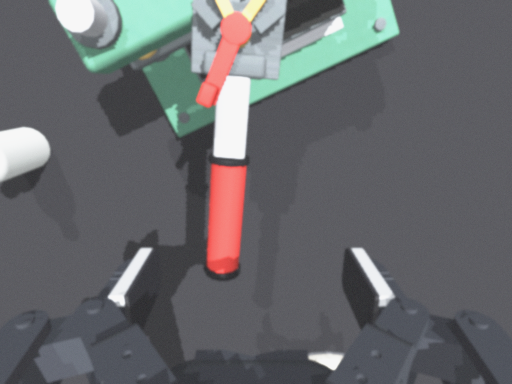

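Lever clearly on the +y side (tab at (205,97)); grip runs from (230,160) to (223,270).

Run:
```python
from h import *
p=viewer.snapshot("wrist")
for S in ([.676,.003],):
  a=ray(p,229,170,.2);b=ray(p,223,258,.2);c=(a+b)/2
  for q in(a,b,c): print(np.round(q,4),np.hypot(*(q[:2]-S)),np.degrees(np.arctan2(q[1]-S[1],S[0]-q[0])))
  print(np.degrees(np.arctan2(b[1]-a[1],a[0]-b[0])))
```

```text
[0.531  0.0447 0.2   ] 0.15087236999291445 16.025553298929555
[0.4568 0.0662 0.2   ] 0.22815476578354563 16.082870819904418
[0.4939 0.0554 0.2   ] 0.18951354516665228 16.060055487601492
16.194767057840387
```

Request:
{"name": "drive_tool", "arguments": {"deltas": [{"dx": -3.1,"dy": -2.1,"dz": 0,"roll": 4.9},{"dx": 0,"dy": 0,"dz": 3.2,"roll": 0},{"dx": 0,"dy": 0,"dz": 3.2,"roll": 0},{"dx": 0,"dy": 0,"dz": 3.2,"roll": 0},{"dx": 0,"dy": 0,"dz": 3.2,"roll": 0},{"dx": 0,"dy": 0,"dz": 0,"roll": 0}]}}

```text
t: 7.25
tcp_pos: [0.4835, 0.0579, 0.1621]
tcp_rot: [[0.96, -0.279, -0.005], [-0.279, -0.96, -0.001], [-0.005, 0.002, -1.0]]
force: [0.2, 0.1, 0.3]
finger_gap: 0.0853
gripper_force: 0.0
```

Request:
{"name": "drive_tool", "arguments": {"deltas": [{"dx": 0,"dy": 0,"dz": 0,"roll": 0},{"dx": 0,"dy": 0,"dz": 0,"roll": 0}], "jaw": 0.45}}

```text
t: 7.5
tcp_pos: [0.4859, 0.0583, 0.1656]
tcp_rot: [[0.96, -0.278, 0.002], [-0.278, -0.96, 0.0], [0.002, -0.001, -1.0]]
force: [0.4, -0.1, 0.2]
finger_gap: 0.0515
gripper_force: 0.0
```

Request:
{"name": "drive_tool", "arguments": {"deltas": [{"dx": 0.08,"dy": -1.74,"dz": 0,"roll": 5},{"dx": 0.08,"dy": -1.74,"dz": 0,"roll": 5},{"dx": 0.08,"dy": -1.74,"dz": 0,"roll": 5},{"dx": 0.08,"dy": -1.74,"dz": 0,"roll": 5}]}}

```text
t: 8.0
tcp_pos: [0.516, 0.1208, 0.1654]
tcp_rot: [[0.806, -0.592, 0.001], [-0.592, -0.806, 0.0], [0.001, -0.001, -1.0]]
force: [-1.4, -1.3, 0.6]
finger_gap: 0.0386
gripper_force: 0.7
```

Request:
{"name": "drive_tool", "arguments": {"deltas": [{"dx": 0.08,"dy": -1.74,"dz": 0,"roll": 5},{"dx": 0.08,"dy": -1.74,"dz": 0,"roll": 5},{"dx": 0.08,"dy": -1.74,"dz": 0,"roll": 5},{"dx": 0.08,"dy": -1.74,"dz": 0,"roll": 5}]}}

```text
t: 8.5
tcp_pos: [0.5648, 0.1684, 0.165]
tcp_rot: [[0.555, -0.832, -0.002], [-0.832, -0.555, -0.0], [-0.001, 0.002, -1.0]]
force: [-5.9, -1.9, 3.0]
finger_gap: 0.0385
gripper_force: 2.7
```

Request:
{"name": "drive_tool", "arguments": {"deltas": [{"dx": 0.23,"dy": 3.04,"dz": 0,"roll": -8.75},{"dx": 0.23,"dy": 3.04,"dz": 0,"roll": -8.75},{"dx": 0.23,"dy": 3.04,"dz": 0,"roll": -8.75},{"dx": 0.23,"dy": 3.04,"dz": 0,"roll": -8.75},{"dx": 0.23,"dy": 3.04,"dz": 0,"roll": -8.75},{"dx": 0.23,"dy": 3.04,"dz": 0,"roll": -8.75},{"dx": 0.23,"dy": 3.04,"dz": 0,"roll": -8.75},{"dx": 0.23,"dy": 3.04,"dz": 0,"roll": -8.75}]}}

```text
t: 9.5
tcp_pos: [0.4831, -0.0463, 0.1655]
tcp_rot: [[0.97, 0.244, 0.002], [0.244, -0.97, 0.0], [0.002, 0.0, -1.0]]
force: [0.2, 1.2, -0.2]
finger_gap: 0.0385
gripper_force: 0.7
```

```bash
cat > q.py <<'E'
from h import *
s=r.observe(); R=s["tcp_rot"]; q=s["tcp_pos"]; S=np.array([.676,.003])
print("t",round(s["t"],2),"yaw phi",np.degrees(np.arctan2(-R[1,0],R[0,0])),"pos phi",np.degrees(np.arctan2(q[1]-S[1],S[0]-q[0])),"r",np.hypot(*(q[:2]-S)),"pull",s["force"]@R[:,1],"rad",s["force"]@R[:,0],s["joint_positions"].round(1))
E
python3 q.py
```

```text
t 9.5 yaw phi -14.116781352523956 pos phi -14.325100117367194 r 0.19907510561756714 pull -1.1222640940795232 rad 0.4759907561254593 [ -5.7  12.4 114.1   0.   53.5  70.2]
```

Tracking is excellent. Continue the return.

Request:
{"name": "drive_tool", "arguments": {"deltas": [{"dx": 0.23,"dy": 3.04,"dz": 0,"roll": -8.75},{"dx": 0.23,"dy": 3.04,"dz": 0,"roll": -8.75},{"dx": 0.23,"dy": 3.04,"dz": 0,"roll": -8.75},{"dx": 0.23,"dy": 3.04,"dz": 0,"roll": -8.75},{"dx": 0.23,"dy": 3.04,"dz": 0,"roll": -8.75},{"dx": 0.23,"dy": 3.04,"dz": 0,"roll": -8.75},{"dx": 0.23,"dy": 3.04,"dz": 0,"roll": -8.75},{"dx": 0.12,"dy": 2.1,"dz": 0,"roll": -6}]}}

```text
t: 10.5
tcp_pos: [0.647, -0.196, 0.1654]
tcp_rot: [[0.151, 0.988, 0.001], [0.988, -0.151, -0.001], [-0.0, 0.001, -1.0]]
force: [-2.1, -0.5, 1.6]
finger_gap: 0.0383
gripper_force: 1.0
```

```bash
python3 q.py
```

```text
t 10.5 yaw phi -81.30011160082215 pos phi -81.7152412525699 r 0.20112999821529048 pull -2.0237018242843208 rad -0.7904040678112733 [-17.   28.2  90.2  -0.   61.6  -8.3]
```

Request:
{"name": "drive_tool", "arguments": {"deltas": [{"dx": 0.19,"dy": -2.78,"dz": 0,"roll": 8},{"dx": 0.19,"dy": -2.78,"dz": 0,"roll": 8},{"dx": 0.19,"dy": -2.78,"dz": 0,"roll": 8},{"dx": 0.19,"dy": -2.78,"dz": 0,"roll": 8},{"dx": 0.19,"dy": -2.78,"dz": 0,"roll": 8},{"dx": 0.19,"dy": -2.78,"dz": 0,"roll": 8},{"dx": 0.19,"dy": -2.78,"dz": 0,"roll": 8},{"dx": 0.19,"dy": -2.78,"dz": 0,"roll": 8}]}}

```text
t: 11.5
tcp_pos: [0.4867, -0.0571, 0.166]
tcp_rot: [[0.957, 0.29, 0.004], [0.29, -0.957, -0.002], [0.003, 0.003, -1.0]]
force: [4.7, -3.7, -0.0]
finger_gap: 0.0383
gripper_force: 2.5
```

```bash
python3 q.py
```

```text
t 11.5 yaw phi -16.830062003279348 pos phi -17.612410152029888 r 0.19858900483619896 pull 4.927929952830084 rad 3.452232891348533 [-6.800e+00  1.270e+01  1.136e+02 -1.000e-01  5.350e+01  6.640e+01]
```

Request:
{"name": "drive_tool", "arguments": {"deltas": [{"dx": 0.08,"dy": -1.74,"dz": 0,"roll": 5},{"dx": 0.08,"dy": -1.74,"dz": 0,"roll": 5},{"dx": 0.08,"dy": -1.74,"dz": 0,"roll": 5},{"dx": 0.08,"dy": -1.74,"dz": 0,"roll": 5},{"dx": 0.08,"dy": -1.74,"dz": 0,"roll": 5},{"dx": 0.08,"dy": -1.74,"dz": 0,"roll": 5}]}}

```text
t: 12.25
tcp_pos: [0.4825, 0.0464, 0.1656]
tcp_rot: [[0.974, -0.226, 0.001], [-0.226, -0.974, -0.001], [0.002, 0.001, -1.0]]
force: [-0.6, -5.3, 3.2]
finger_gap: 0.0384
gripper_force: 2.6
```

```bash
python3 q.py
```

```text
t 12.25 yaw phi 13.048397716990726 pos phi 12.63752739289863 r 0.1982554508636231 pull 5.271969358422569 rad 0.5885197267790262 [ 5.400e+00  1.230e+01  1.141e+02 -1.000e-01  5.350e+01  1.085e+02]
```

Request:
{"name": "drive_tool", "arguments": {"deltas": [{"dx": 0.03,"dy": -1.05,"dz": 0,"roll": 3},{"dx": 0.03,"dy": -1.05,"dz": 0,"roll": 3},{"dx": 0.03,"dy": -1.05,"dz": 0,"roll": 3}]}}

```text
t: 12.62
tcp_pos: [0.4916, 0.0763, 0.1654]
tcp_rot: [[0.927, -0.374, 0.0], [-0.374, -0.927, -0.001], [0.001, 0.001, -1.0]]
force: [-2.9, -4.0, 2.7]
finger_gap: 0.0384
gripper_force: 2.6
```

```bash
python3 q.py
```

```text
t 12.62 yaw phi 21.981187151706244 pos phi 21.66983212574105 r 0.19840151026059452 pull 4.76533557542687 rad -1.2146642649483868 [ 8.700e+00  1.350e+01  1.126e+02 -1.000e-01  5.390e+01  1.207e+02]
```

Request:
{"name": "drive_tool", "arguments": {"deltas": [{"dx": 0.03,"dy": -1.05,"dz": 0,"roll": 3},{"dx": 0.03,"dy": -1.05,"dz": 0,"roll": 3},{"dx": 0.03,"dy": -1.05,"dz": 0,"roll": 3}]}}

```text
t: 13.0
tcp_pos: [0.5053, 0.1044, 0.1652]
tcp_rot: [[0.857, -0.515, -0.001], [-0.515, -0.857, -0.001], [-0.0, 0.001, -1.0]]
force: [-3.9, -4.5, 2.7]
finger_gap: 0.0387
gripper_force: 2.6
```

```bash
python3 q.py
```

```text
t 13.0 yaw phi 30.994180480568772 pos phi 30.711362663228368 r 0.19856068305489705 pull 5.827977615420591 rad -1.050328477868839 [ 1.150e+01  1.510e+01  1.104e+02 -1.000e-01  5.460e+01  1.326e+02]
```

Request:
{"name": "drive_tool", "arguments": {"deltas": [{"dx": 0.03,"dy": -1.05,"dz": 0,"roll": 3},{"dx": 0.03,"dy": -1.05,"dz": 0,"roll": 3}]}}

```text
t: 13.25
tcp_pos: [0.5168, 0.1219, 0.1651]
tcp_rot: [[0.799, -0.602, -0.001], [-0.602, -0.799, -0.001], [-0.0, 0.001, -1.0]]
force: [-4.0, -2.6, 2.8]
finger_gap: 0.0384
gripper_force: 2.6
```

```bash
python3 q.py
```

```text
t 13.25 yaw phi 36.99930723679365 pos phi 36.74779845653312 r 0.19866855440976747 pull 4.458609165172351 rad -1.595967542979353 [ 13.1  16.4 108.6  -0.   55.1 140.2]
```

Request:
{"name": "drive_tool", "arguments": {"deltas": [{"dx": 0.03,"dy": -1.05,"dz": 0,"roll": 3},{"dx": 0.03,"dy": -1.05,"dz": 0,"roll": 3},{"dx": 0.03,"dy": -1.05,"dz": 0,"roll": 3}]}}

```text
t: 13.62
tcp_pos: [0.5374, 0.1455, 0.165]
tcp_rot: [[0.695, -0.719, -0.002], [-0.719, -0.695, -0.001], [-0.001, 0.002, -1.0]]
force: [-5.6, -2.4, 1.4]
finger_gap: 0.0386
gripper_force: 2.7
```

```bash
python3 q.py
```

```text
t 13.62 yaw phi 46.0090596069151 pos phi 45.7966977987514 r 0.19882073401852698 pull 5.738110218494076 rad -2.1615330238519155 [ 15.   18.5 105.5  -0.   56.1 151. ]
```

Request:
{"name": "drive_tool", "arguments": {"deltas": [{"dx": 0.03,"dy": -1.05,"dz": 0,"roll": 3},{"dx": 0.03,"dy": -1.05,"dz": 0,"roll": 3},{"dx": 0.03,"dy": -1.05,"dz": 0,"roll": 3}]}}

```text
t: 14.0
tcp_pos: [0.5614, 0.1657, 0.1649]
tcp_rot: [[0.573, -0.819, -0.003], [-0.819, -0.573, -0.0], [-0.001, 0.002, -1.0]]
force: [-6.4, 0.7, 1.7]
finger_gap: 0.0382
gripper_force: 2.7
```

```bash
python3 q.py
```

```text
t 14.0 yaw phi 55.01208331078227 pos phi 54.850953586227114 r 0.19898805038846282 pull 4.892153447642004 rad -4.253305544177855 [ 16.3  20.9 101.9   0.   57.3 161.3]
```

Request:
{"name": "drive_tool", "arguments": {"deltas": [{"dx": 0.23,"dy": 3.04,"dz": 0,"roll": -8.75},{"dx": 0.23,"dy": 3.04,"dz": 0,"roll": -8.75},{"dx": 0.23,"dy": 3.04,"dz": 0,"roll": -8.75},{"dx": 0.23,"dy": 3.04,"dz": 0,"roll": -8.75},{"dx": 0.23,"dy": 3.04,"dz": 0,"roll": -8.75},{"dx": 0.23,"dy": 3.04,"dz": 0,"roll": -8.75},{"dx": 0.23,"dy": 3.04,"dz": 0,"roll": -8.75},{"dx": 0.23,"dy": 3.04,"dz": 0,"roll": -8.75}]}}

```text
t: 15.0
tcp_pos: [0.4848, -0.0505, 0.1655]
tcp_rot: [[0.964, 0.265, 0.002], [0.265, -0.964, 0.0], [0.002, 0.0, -1.0]]
force: [0.4, 1.7, 0.3]
finger_gap: 0.0387
gripper_force: 0.7
```

Request:
{"name": "drive_tool", "arguments": {"deltas": [{"dx": 0.23,"dy": 3.04,"dz": 0,"roll": -8.75},{"dx": 0.23,"dy": 3.04,"dz": 0,"roll": -8.75},{"dx": 0.23,"dy": 3.04,"dz": 0,"roll": -8.75},{"dx": 0.23,"dy": 3.04,"dz": 0,"roll": -8.75},{"dx": 0.23,"dy": 3.04,"dz": 0,"roll": -8.75},{"dx": 0.1,"dy": 2.1,"dz": 0,"roll": -6},{"dx": 0,"dy": 0,"dz": 0,"roll": 0}]}}

```text
t: 15.88
tcp_pos: [0.5936, -0.1796, 0.1652]
tcp_rot: [[0.426, 0.905, 0.002], [0.905, -0.426, -0.001], [0.0, 0.002, -1.0]]
force: [-0.1, -0.8, 0.6]
finger_gap: 0.0384
gripper_force: 0.0
```

```bash
python3 q.py
```

```text
t 15.88 yaw phi -64.76135103495841 pos phi -65.71709188683536 r 0.20029625699973808 pull 0.3006027225518821 rad -0.771397872909906 [-17.   23.6  97.7   0.   58.6   8.3]
```

Request:
{"name": "drive_tool", "arguments": {"deltas": [{"dx": 0.05,"dy": -1.4,"dz": 0,"roll": 4},{"dx": 0.05,"dy": -1.4,"dz": 0,"roll": 4},{"dx": 0.05,"dy": -1.4,"dz": 0,"roll": 4}]}}

```text
t: 16.25
tcp_pos: [0.5559, -0.1565, 0.1651]
tcp_rot: [[0.608, 0.794, 0.001], [0.794, -0.608, -0.0], [0.001, 0.001, -1.0]]
force: [2.0, -0.9, -0.2]
finger_gap: 0.0383
gripper_force: 0.7
```

Request:
{"name": "drive_tool", "arguments": {"deltas": [{"dx": 0.03,"dy": -1.05,"dz": 0,"roll": 3},{"dx": 0.03,"dy": -1.05,"dz": 0,"roll": 3},{"dx": 0.03,"dy": -1.05,"dz": 0,"roll": 3}]}}

```text
t: 16.62
tcp_pos: [0.5332, -0.136, 0.1652]
tcp_rot: [[0.724, 0.69, 0.003], [0.69, -0.724, -0.001], [0.001, 0.003, -1.0]]
force: [5.3, -2.9, -2.5]
finger_gap: 0.0383
gripper_force: 2.5
```

```bash
python3 q.py
```

```text
t 16.62 yaw phi -43.59988357119592 pos phi -44.21854219639204 r 0.1992514473215403 pull 5.755109103655343 rad 1.8932892096431053 [-14.4  17.8 106.5  -0.   55.5  32. ]
```

Request:
{"name": "drive_tool", "arguments": {"deltas": [{"dx": 0.03,"dy": -1.05,"dz": 0,"roll": 3},{"dx": 0.03,"dy": -1.05,"dz": 0,"roll": 3},{"dx": 0.03,"dy": -1.05,"dz": 0,"roll": 3}]}}

```text
t: 17.0
tcp_pos: [0.5135, -0.1116, 0.1652]
tcp_rot: [[0.823, 0.568, 0.003], [0.568, -0.823, -0.001], [0.002, 0.003, -1.0]]
force: [5.2, -1.9, -1.5]
finger_gap: 0.0386
gripper_force: 2.5
```

Request:
{"name": "drive_tool", "arguments": {"deltas": [{"dx": 0.03,"dy": -1.05,"dz": 0,"roll": 3},{"dx": 0.03,"dy": -1.05,"dz": 0,"roll": 3},{"dx": 0.03,"dy": -1.05,"dz": 0,"roll": 3}]}}

```text
t: 17.38
tcp_pos: [0.4977, -0.0844, 0.1653]
tcp_rot: [[0.902, 0.432, 0.004], [0.432, -0.902, -0.001], [0.003, 0.003, -1.0]]
force: [4.6, -2.8, -1.0]
finger_gap: 0.0384
gripper_force: 2.5
```

Request:
{"name": "drive_tool", "arguments": {"deltas": [{"dx": 0.03,"dy": -1.05,"dz": 0,"roll": 3},{"dx": 0.03,"dy": -1.05,"dz": 0,"roll": 3},{"dx": 0.03,"dy": -1.05,"dz": 0,"roll": 3}]}}

```text
t: 17.75
tcp_pos: [0.4864, -0.0552, 0.1653]
tcp_rot: [[0.958, 0.286, 0.004], [0.286, -0.958, -0.001], [0.003, 0.002, -1.0]]
force: [5.4, -4.3, -1.6]
finger_gap: 0.0382
gripper_force: 2.9
```

Request:
{"name": "drive_tool", "arguments": {"deltas": [{"dx": 0.02,"dy": -0.7,"dz": 0,"roll": 2},{"dx": 0.02,"dy": -0.7,"dz": 0,"roll": 2}]}}

```text
t: 18.0
tcp_pos: [0.4829, -0.0418, 0.1653]
tcp_rot: [[0.976, 0.219, 0.003], [0.219, -0.976, -0.002], [0.003, 0.002, -1.0]]
force: [3.2, -5.3, -0.8]
finger_gap: 0.0386
gripper_force: 3.2
```

```bash
python3 q.py
```

```text
t 18.0 yaw phi -12.661691992192823 pos phi -13.070492070021894 r 0.19822398605181898 pull 5.8945918445511944 rad 1.9748415174006317 [-5.100e+00  1.230e+01  1.142e+02 -1.000e-01  5.330e+01  7.230e+01]
```

Request:
{"name": "drive_tool", "arguments": {"deltas": [{"dx": 0.02,"dy": -0.7,"dz": 0,"roll": 2},{"dx": 0.02,"dy": -0.7,"dz": 0,"roll": 2}]}}

```text
t: 18.25
tcp_pos: [0.4803, -0.0282, 0.1653]
tcp_rot: [[0.989, 0.151, 0.003], [0.151, -0.989, -0.002], [0.003, 0.002, -1.0]]
force: [2.5, -6.4, -0.4]
finger_gap: 0.0382
gripper_force: 3.5
```

```bash
python3 q.py
```

```text
t 18.25 yaw phi -8.659020857920021 pos phi -9.07032049221724 r 0.19816637739280937 pull 6.71721082974488 rad 1.4551514687180596 [-3.500e+00  1.200e+01  1.146e+02 -1.000e-01  5.320e+01  7.790e+01]
```

Request:
{"name": "drive_tool", "arguments": {"deltas": [{"dx": 0.02,"dy": -0.7,"dz": 0,"roll": 2},{"dx": 0.02,"dy": -0.7,"dz": 0,"roll": 2}]}}

```text
t: 18.5
tcp_pos: [0.4787, -0.0144, 0.1653]
tcp_rot: [[0.997, 0.081, 0.003], [0.081, -0.997, -0.002], [0.003, 0.002, -1.0]]
force: [3.4, -7.2, 0.2]
finger_gap: 0.0384
gripper_force: 3.8
```

```bash
python3 q.py
```

```text
t 18.5 yaw phi -4.66661878215978 pos phi -5.044357453320455 r 0.19809728007987726 pull 7.4589961085751115 rad 2.8325538299681674 [-1.800e+00  1.180e+01  1.149e+02 -1.000e-01  5.320e+01  8.360e+01]
```

Request:
{"name": "drive_tool", "arguments": {"deltas": [{"dx": 0.02,"dy": -0.7,"dz": 0,"roll": 2},{"dx": 0.02,"dy": -0.7,"dz": 0,"roll": 2}]}}

```text
t: 18.75
tcp_pos: [0.478, -0.0006, 0.1652]
tcp_rot: [[1.0, 0.012, 0.002], [0.012, -1.0, -0.002], [0.002, 0.002, -1.0]]
force: [2.1, -7.5, 1.1]
finger_gap: 0.0385
gripper_force: 4.1
```

```bash
python3 q.py
```

```text
t 18.75 yaw phi -0.6695819890793187 pos phi -1.0306062242092378 r 0.1980806458817734 pull 7.516372624553398 rad 1.9889838189063873 [ -0.2  11.8 114.9  -0.2  53.2  89.3]
```

Request:
{"name": "drive_tool", "arguments": {"deltas": [{"dx": 0.02,"dy": -0.7,"dz": 0,"roll": 2},{"dx": 0.02,"dy": -0.7,"dz": 0,"roll": 2}]}}

```text
t: 19.0
tcp_pos: [0.4782, 0.0133, 0.1652]
tcp_rot: [[0.998, -0.058, 0.002], [-0.058, -0.998, -0.002], [0.002, 0.002, -1.0]]
force: [0.9, -9.0, 1.6]
finger_gap: 0.0384
gripper_force: 4.4
```

```bash
python3 q.py
```

```text
t 19.0 yaw phi 3.3268208606750305 pos phi 2.988121270958901 r 0.19806635522063265 pull 8.89703969880056 rad 1.4077477137031946 [  1.5  11.8 114.9  -0.2  53.2  94.9]
```

Request:
{"name": "drive_tool", "arguments": {"deltas": [{"dx": 0.02,"dy": -0.7,"dz": 0,"roll": 2},{"dx": 0.02,"dy": -0.7,"dz": 0,"roll": 2}]}}

```text
t: 19.25
tcp_pos: [0.4794, 0.0271, 0.1652]
tcp_rot: [[0.992, -0.127, 0.001], [-0.127, -0.992, -0.002], [0.002, 0.002, -1.0]]
force: [1.3, -10.1, 2.2]
finger_gap: 0.0385
gripper_force: 4.7
```

```bash
python3 q.py
```

```text
t 19.25 yaw phi 7.324524467358465 pos phi 6.9994918387049 r 0.19812112555839434 pull 9.839032609703793 rad 2.587885877765044 [  3.2  12.  114.7  -0.2  53.3 100.6]
```

Request:
{"name": "drive_tool", "arguments": {"deltas": [{"dx": 0.02,"dy": -0.7,"dz": 0,"roll": 2},{"dx": 0.02,"dy": -0.7,"dz": 0,"roll": 2}]}}

```text
t: 19.5
tcp_pos: [0.4815, 0.0408, 0.1652]
tcp_rot: [[0.981, -0.196, 0.001], [-0.196, -0.981, -0.003], [0.001, 0.002, -1.0]]
force: [-0.2, -9.2, 3.9]
finger_gap: 0.0384
gripper_force: 5.0
```

```bash
python3 q.py
```

```text
t 19.5 yaw phi 11.32098251288419 pos phi 10.998064545424333 r 0.19817119315090226 pull 9.090781678796628 rad 1.6124488986639154 [  4.8  12.3 114.3  -0.2  53.4 106.2]
```

Request:
{"name": "drive_tool", "arguments": {"deltas": [{"dx": 0.02,"dy": -0.7,"dz": 0,"roll": 2},{"dx": 0.02,"dy": -0.7,"dz": 0,"roll": 2}]}}

```text
t: 19.75
tcp_pos: [0.4845, 0.0543, 0.1651]
tcp_rot: [[0.964, -0.264, 0.0], [-0.264, -0.964, -0.003], [0.001, 0.003, -1.0]]
force: [-1.9, -10.6, 5.2]
finger_gap: 0.0383
gripper_force: 5.3
```

```bash
python3 q.py
```

```text
t 19.75 yaw phi 15.319608839504841 pos phi 14.998495900085167 r 0.19821982704150584 pull 10.729501527544446 rad 0.955296020833337 [  6.3  12.7 113.8  -0.2  53.6 111.8]
```

Request:
{"name": "drive_tool", "arguments": {"deltas": [{"dx": 0.02,"dy": -0.7,"dz": 0,"roll": 2},{"dx": 0.02,"dy": -0.7,"dz": 0,"roll": 2}]}}

```text
t: 20.0
tcp_pos: [0.4884, 0.0675, 0.1651]
tcp_rot: [[0.944, -0.331, -0.001], [-0.331, -0.944, -0.003], [0.0, 0.003, -1.0]]
force: [-2.2, -11.6, 6.7]
finger_gap: 0.0385
gripper_force: 5.6
```

```bash
python3 q.py
```

```text
t 20.0 yaw phi 19.319724298999827 pos phi 18.973183616390568 r 0.1983398791896079 pull 11.678030788220596 rad 1.7306209731767799 [  7.8  13.2 113.1  -0.2  53.8 117.2]
```

About 12 N reached. Ease off, open, lift clear.

Request:
{"name": "drive_tool", "arguments": {"deltas": [{"dx": 0,"dy": 0.3,"dz": 0,"roll": 0},{"dx": 0,"dy": 0.3,"dz": 0,"roll": 0},{"dx": 0,"dy": 0,"dz": 0,"roll": 0},{"dx": 0,"dy": 0,"dz": 0,"roll": 0}], "jaw": 1}}

```text
t: 20.5
tcp_pos: [0.4875, 0.0631, 0.1643]
tcp_rot: [[0.944, -0.329, -0.0], [-0.329, -0.944, 0.0], [-0.0, 0.0, -1.0]]
force: [-1.1, -0.4, -0.2]
finger_gap: 0.0855
gripper_force: 0.5
```

Request:
{"name": "drive_tool", "arguments": {"deltas": [{"dx": 0,"dy": 0,"dz": -3,"roll": 0},{"dx": 0,"dy": 0,"dz": -4,"roll": 0},{"dx": 0,"dy": 0,"dz": -4,"roll": 0},{"dx": -2,"dy": 0,"dz": -4,"roll": 0},{"dx": 0,"dy": 0,"dz": 0,"roll": 0},{"dx": 0,"dy": 0,"dz": 0,"roll": 0}]}}

```text
t: 21.25
tcp_pos: [0.4688, 0.0697, 0.3138]
tcp_rot: [[0.945, -0.328, -0.0], [-0.328, -0.945, 0.0], [-0.0, -0.0, -1.0]]
force: [-0.4, 0.1, -0.1]
finger_gap: 0.0853
gripper_force: 0.0
```

```bash
python3 w.py k.png
```

```text
[0.4685357  0.06960704 0.3131983 ] [[0.945, -0.328, -0.001], [-0.328, -0.945, -0.0], [-0.001, 0.001, -1.0]] [ 0.28432936  0.16721009 -0.07653311] 0.08567743739931731 [  8.3   2.1 105.6   0.   72.4 117.4] 21.3
[np.float64(286.9828312490024), np.float64(22.068612414054343)] [np.float64(241.30156872355016), np.float64(-198.04540091317776)] [np.float64(277.8794248062941), np.float64(160.4981472724266)]
reverser_tab 0.75 [247.0, 18.6, 20.6, 37.1] [0.58471084 0.03219615 0.215     ]
handle_grip 0.71 [220.0, 109.8, 270.0, 218.1] [0.53380021 0.07135608 0.215     ]
handle_grip 0.61 [263.6, 106.8, 94.9, 213.6] [0.52524742 0.03993683 0.215     ]
reverser 0.66 [245.8, 16.3, 18.2, 32.6] [0.58630898 0.03250649 0.215     ]
```

View pics/k.png

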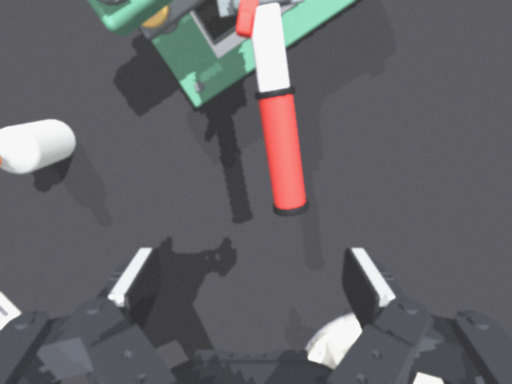

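The jaws are clear of the handle. The tab at (247,18) is still on the tighten side of the shank, and the grip at (283,150) has eased back a little.

```bash
python3 -c "
from workcell import job
print(job.sign_off())"
```

```text
the job is handed in; nothing more can be done
None
```

I flipped the lever to tighten, wound the platen down until the handle resisted with about 11.7 N, let go with the lever still on tighten, and handed the job in. The hand-in returned no verdict, and the clamp force itself was not measured; the pull rose by only about 9 N per rad, not the 40 in the task.

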